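# Check the spindle brake lever and mark it checked

## Robot

A 6-joint arm with a two-finger parallel gripper is mounted at the origin on the work surface. World frame = base frame: x ahead of the robot, y to its left, z up, the work surface at z = 0. Lengths are in mm, angles in rad, forces in N, time in s.
With the tool pointing down it reaches from about 325 to 875 mm from the base axis. Payload 4.4 kg.
Tool frame: the origin (TCP) lies on the centre line of the jaws, within the pads' length; the fingertips stand ahead of it and the grasp point (between the pads) lies 6 mm ahead of it (ctrl.tcp_to_tips is the z of the fingertips in the tool frame, in mm); z points along the fingers, y is the direction in which the jaws open and shut (so a half turn about z gives the same grasp; the last joint's range is limited). The gripper opens to 85 mm and grips with 20 to 120 N. Pads are 22 mm wide; open, the fingers measure 114 mm over their backs; the gripper's body (76 mm by 85 mm) begins 54 mm behind the grasp point. The pads swing forward as they close: fully open they stand 13 mm farther back than shut.
Start: joints at [-1.484, 0.207, 1.542, -0, 1.393, -0.15], TCP at [134.878, -558.959, 256.282] pointing down, gripper open.
Joint ranges: [-2.73, 2.73], [-0.86, 2.22], [0.23, 2.46], [-1.11, 4.25], [0.08, 2.63], [-2.82, 2.82]. Speed limits (rad/s): [2.79, 2.79, 3.14, 3.14, 3.14, 3.14].

## Interface

Orientations are given as a 3x3 rotation matrix whose columns are the frame's x, y, z axes.
In Python, from plant import ctrl, sensors, optics gives the robot as it stands. Calls block until the motion is done:
- ctrl.move_ptp(position, orientation): joint-space move of the TCP to a pose.
- ctrl.move_l(position, rot=None, vel=150, threshold=None): straight line of the TCP; rot=None keeps the orientation; vel is the mean speed in mm/s. With threshold (N) it stops when the force on the tool has changed by that much, and returns True; else False.
- ctrl.set_joints(angles): joint-space move.
- ctrl.gripper_to(opening, force=None): finger opening in mm; force is the grip in N (None keeps the last); returns when the fingers have stopped.
- ctrl.hold(seconds).
- ctrl.solve_ik(position, orientation): joint angles nearest the present ones, or None.
- sensors.read_state(): the state.
- optics.grab_frame(name): name is "scene" or "top" or "wrist"; returns (picture, depth): 400x640x3 uint8, red, green, blue; 400x640 float32, mm along the optical axis (not along the pixel's ray), 0 where there is no reading.
- optics.camera_params(name): a dict with "mtx" (3x3 intrinsics, pixels), "R" (3x3) and "t" (3): a world point X has camera coordinates R X + t; the wrist camera has in their place "T_tool_cam" (4x4, takes a point from camera to tool coordinates, whose origin is the TCP and whose axes are the flange's). Camera axes: x right, y down, z forward; pixel columns grow to the right and rows downward; lengths in mm; the calibration is good to about 2 mm. A picture is of the moment at which its call begins: read the wrist's pose just before it. camera_params takes no time and is no camera call.
A pose or a line that the arm cannot do raises ctrl.MotionError and nothing moves.
- ctrl.finish_job(): hands the job in, once; it reports no verdict.
The state is a dict: "t": time; "q": joint angles; "qvel": joint speeds; "tau": joint torques, N m; "eef_pos": TCP position; "eef_rot": TCP orientation; "force": force on the tool from outside, world axes, zero at the start; "wrist_torque": the same for the moment, N m; "grip_width": finger opening in mm.
Only numpy, scipy, OpenCV 4.12 (cv2) and the standard library are available. Lean on these libraries where they do the work, as an engineer would, in place of code of your own. Each camera call takes 0.05 s, during which the arm holds its last target. There are 200 camera calls.

## Task

Check the hand brake of the green burnishing machine: with the outside of the fingers press the aluminium lever in toward the black grip bar, without forcing it, until it comes up against its stop short of the bar, hold it there for a good second, then ease it all the way back out under control, not letting it snap back. Then mark the check as done: push the red disc along its channel right up against the green end, sliding it without picking it up. Leave everything else where it stands.

Things in the scene. Friction and masses are not known exactly. Their poses are not given: they have to be found in the camera images.
- machine: Green burnishing machine, fixed. Origin: centre of its base plate's underside (170 x 400 x 18 mm high, long side along own y). Own +x: direction in which the lever is pressed (roughly away from the robot), z up. Column, motor and wooden wheel (top 290 mm above bench) stand at own y below -85 mm. Elsewhere only the bar and lever (150 mm high) and the low wax tin stand on it.
- brake_lever (a joint): Angle of the hand brake lever, rad: 0 = fully out, 0.30 = against its built-in stop, where it lies parallel to the grip bar with a clear gap of 23 mm left. A spring returns it to 0 when let go: at lever_press about 3 N starts it, 5 N holds it at the stop. It swings level about an upright hinge at own x 5, y -75 mm of the machine.
- lever_press (a point): Place to press: on the lever's centre line, 120 mm from its hinge, 150 mm above the bench. Aluminium lever: round, 14 mm diameter, 175 mm long, red 22 mm ball at its free end. Moves with the lever; own +y along the lever to its free end, +x level across it toward the bar, z up. From rest to stop it moves 36 mm, almost straight along the machine's +x.
- bar_mid (a point): Point on the centre line of the fixed black grip bar (30 mm diameter, 150 mm above the bench) opposite lever_press. The bar lies level along the machine's own y at own x 50 mm, from y -35 to 120 mm; axes as the machine's.
- check_board: Wooden marker board, fixed, 100 x 280 mm (long side along own y), 12 mm thick. Origin: centre of its underside. A channel runs along own y on its top (floor 12 mm above the bench) between two dark rails 53 mm apart, tops 20 mm above the bench. End blocks (tops 26 mm above the bench) have inner faces at own y -125 mm (yellow end) and +125 mm (green end).
- check_disc: Loose red check disc with a white spot, 46 mm diameter, 24 mm high, 40 to 85 g, standing in the channel of the board. Origin: centre of its underside. It starts between own y -50 and 0 mm of the board; against the green end block its centre is at own y +102 mm.
- last: Bystander: pale wooden shoe last, 225 mm long, 97 mm high; origin under its middle.
- wax_tin: Bystander: brass wax tin, 60 mm diameter, 26 mm high, loose on the machine's base plate; origin at the centre of its underside.
- hammer: Bystander: hammer lying on the bench.
- glue_jar: Bystander: amber glue jar, 72 mm diameter, 85 mm high; origin at the centre of its underside.
- dye_bottle: Bystander: clear dye bottle, 48 mm diameter, 130 mm high; origin at the centre of its underside.
- brush: Bystander: brush lying on the bench.
- heel_block: Bystander: dark rubber heel block, 65 x 60 x 30 mm; origin at the centre of its underside.
There are look-alikes about, which are no part of the job. What is meant by the check_disc is not blue, and is the smaller of those in its own colour.

How it is judged (in metres and radians):
On the way, in this order (a step that is already met when the one before it is completed fails the run):
1. the lever is pressed in against its stop by the fingers (angle above 0.28 rad) and held there for 1 s (value of joint brake_lever above 0.28 rad and contact force between the fingers and brake_lever above 0.5 N), for 1 s.
2. the lever is back out (below 0.03 rad) with the fingers off it (value of joint brake_lever below 0.03 rad and contact force between the fingers and brake_lever below 0.1 N), for 0.1 s.
3. the disc is against the green end of its channel (within 7 mm), flat on the floor (y of check_disc in the frame of check_board above 0.095 m and z of check_disc in the frame of check_board below 0.018 m), for 0.2 s.
At the end, for the whole second after the job is handed in: The lever has been held against its stop for 1 s and is fully out again (below 0.03 rad); the disc lies flat and still in its channel with its centre at least 95 mm along the board's own y (within 7 mm of touching the green end block) (all of step 3 and value of joint brake_lever below 0.03 rad and angle between check_disc's own z axis and vertical below 0.15 rad and linear speed of check_disc below 0.01 m/s).
It fails at once if the lever is forced: more than 40 N on it (contact force between anything else and brake_lever above 40 N).
It fails at once if the lever snaps back (faster than 4 rad/s) (velocity of joint brake_lever below -4 rad/s).
It fails at once if the disc is picked up (more than 8 mm off the channel floor) or tipped over (z of check_disc in the frame of check_board above 0.02 m or angle between check_disc's own z axis and vertical above 0.6 rad).
It fails at once if the last, tin, hammer, jar, bottle, brush or heel block is moved by more than 25 mm (distance of any of last, wax_tin, hammer, glue_jar, dye_bottle, brush, heel_block from where it was at the start of the episode above 0.025 m).
It also fails if it takes over 69 s, if anything falls off the work surface, if the arm or the gripper's body presses on something with over 40 N, if the wrist force passes 120 N, or if a joint passes its speed limit or range.

## Working session

There is one attempt and no reset: what is moved stays moved. The work goes in short steps, each a Python script; the robot and the scene stay as the last script left them, time stands still between calls to the robot, and variables do not carry over. Pictures are saved under pics/ and viewed, about 8 in all and at most 12, crops included, and the job is handed in when it is done.

```bash
mkdir -p pics; ls; cat > h.py <<'E'
import numpy as np, cv2
from plant import ctrl, sensors, optics
def grab(name):
    s=sensors.read_state(); im,d=optics.grab_frame(name); p=optics.camera_params(name)
    if 'R' in p: R,t=np.array(p['R']),np.array(p['t']).ravel(); Rw,tw=R.T,-R.T@t
    else:
        T=np.array(p['T_tool_cam']); E=np.array(s['eef_rot']); Rw=E@T[:3,:3]; tw=E@T[:3,3]+np.array(s['eef_pos'])
    K=np.array(p['mtx']); v,u=np.mgrid[:400,:640]
    P=np.stack([(u-K[0,2])/K[0,0]*d,(v-K[1,2])/K[1,1]*d,d],-1)@Rw.T+tw
    P[d==0]=np.nan
    return im,d,P
def save(n,im): cv2.imwrite(n,im[...,::-1])
E
python3 - <<'E'
from h import *
for n in ('scene','top'):
    im,d,P=grab(n); save(f'pics/{n}0.png',im); np.savez(f'{n}0.npz',im=im,P=P)
s=sensors.read_state(); print(s, ctrl.tcp_to_tips)
E
```

```text
pics
{'t': 0.1, 'q': array([-1.48451724e+00,  2.07391365e-01,  1.54282087e+00,  9.91572975e-06,
        1.39353665e+00, -1.50469947e-01]), 'qvel': array([ 0.00100728, -0.00083872, -0.00076293,  0.00043054, -0.00037331,
       -0.00058577]), 'tau': array([-8.91183645e-04, -3.84096944e+01, -2.92549038e+01, -2.90406369e-04,
        4.86209057e-03, -1.19647362e-05]), 'eef_pos': array([ 134.81487232, -558.30795972,  255.20507863]), 'eef_rot': array([[ 9.72106047e-01,  2.34541688e-01, -1.76082407e-04],
       [ 2.34541518e-01, -9.72103728e-01,  2.14904629e-03],
       [ 3.32870580e-04, -2.13039953e-03, -9.99997675e-01]]), 'force': array([-0.65734024,  0.46165721,  0.63347173]), 'wrist_torque': array([ 0.02401934, -0.01471508,  0.02264038]), 'grip_width': 85.27869621354641} 25.0
```

View pics/scene0.png

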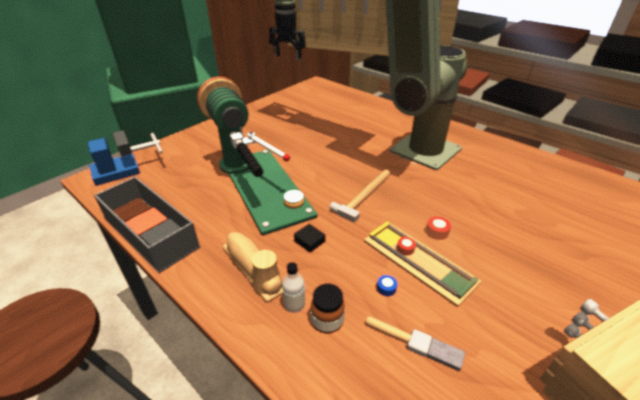

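View pics/top0.png

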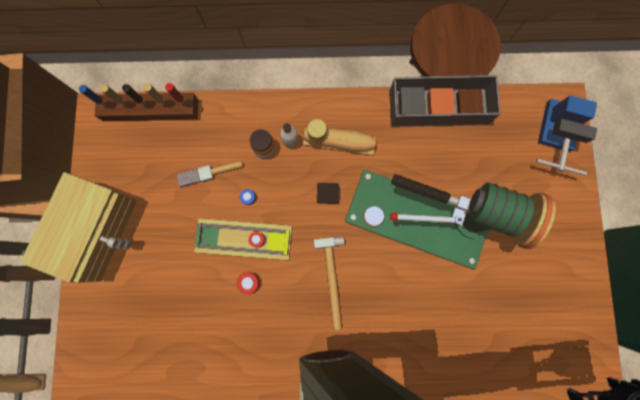

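The top view shows the lever running from its hinge near (460,217) to the red ball at (394,217), with the bar above it from (395,182) to (450,198). The board spans (195–291, 222–258), with its green end at the left and the small red disc at (257,240). The larger red disc at (248,283) and the blue disc are decoys.

```bash
python3 - <<'E'
from h import *
z=np.load('top0.npz'); im,P=z['im'],z['P']; hsv=cv2.cvtColor(im,cv2.COLOR_RGB2HSV)
v,u=np.mgrid[:400,:640]
def box(a,b,c,d): return (u>=a)&(u<=b)&(v>=c)&(v<=d)
H,S,V=[hsv[...,i].astype(int) for i in range(3)]
Z=P[...,2]
print('bench z',np.nanmedian(Z[box(360,420,290,320)]))
g=box(335,500,165,275)&(H>50)&(H<95)&(S>80)&(Z>8)&(Z<30)
pl=P[g]; print('plate z',np.median(pl[:,2]),g.sum()); r=cv2.minAreaRect(pl[:,:2].astype(np.float32)); print(r,cv2.boxPoints(r))
b=box(185,300,212,268)&(Z>7)&(Z<35)
r=cv2.minAreaRect(P[b][:,:2].astype(np.float32)); print('board',r,cv2.boxPoints(r),b.sum())
for n,bx in (('disc',box(245,270,228,252)),('big',box(233,262,270,297))):
    m=bx&((H<8)|(H>172))&(S>150)&(Z>20); m=m|(bx&(Z>26)); q=P[m]; print(n,np.nanmedian(q[:,2]),cv2.minEnclosingCircle(q[:,:2].astype(np.float32)))
m=box(385,402,208,226)&((H<8)|(H>172))&(S>150)&(Z>120); print('ball',np.median(P[m],0),m.sum())
m=box(395,450,205,228)&(Z>135)&(Z<170); q=P[m]; print('lever',m.sum(),q[:,2].max(),cv2.fitLine(q[:,:2].astype(np.float32),cv2.DIST_HUBER,0,.01,.01).ravel())
m=box(390,450,172,205)&(Z>145)&(Z<175); q=P[m]; print('bar',m.sum(),q[:,2].max(),cv2.minAreaRect(q[:,:2].astype(np.float32)),cv2.fitLine(q[:,:2].astype(np.float32),cv2.DIST_HUBER,0,.01,.01).ravel())
E
```

```text
bench z -0.14100344977885015
plate z 17.839590589422187 4351
((540.8779907226562, -256.333984375), (391.34368896484375, 160.7440185546875), 68.4211196899414) [[ 394.17456  -408.73224 ]
 [ 543.65234  -467.85095 ]
 [ 687.5814   -103.93573 ]
 [ 538.10364   -44.817017]]
board ((497.7926330566406, 275.82354736328125), (314.9064636230469, 114.99568176269531), 84.39720916748047) [[425.1971   124.736115]
 [539.64343  113.50894 ]
 [570.3882   426.91098 ]
 [455.94183  438.13815 ]] 3030
disc 35.653482895038564 ((489.7687683105469, 215.99868774414062), 27.074121475219727)
big 32.02029504619861 ((361.239501953125, 241.11264038085938), 30.58850860595703)
ball [ 530.11564591 -161.51668126  158.25656576] 41
lever 303 163.58795883693983 [ 7.1972512e-02  9.9740660e-01  5.2417578e+02 -2.3604405e+02]
bar 695 169.9076669253202 ((600.7854614257812, -238.40847778320312), (162.6051788330078, 30.124107360839844), 69.02324676513672) [ 3.6971343e-01  9.2914581e-01  5.9887787e+02 -2.3544080e+02]
```

```bash
cat >> h.py <<'E'
hinge=np.array([518.3,-327.7])
d=np.array([np.cos(.22),-np.sin(.22)])   # push direction
press=hinge+120*np.array([.072,.997])
def rotx(v): # tool down, x along v
    v=np.asarray(v)/np.linalg.norm(v); x=np.array([*v,0]); z=np.array([0,0,-1.]); return np.c_[x,np.cross(z,x),z]
E
python3 - <<'E'
from h import *
s=sensors.read_state(); p0=s['eef_pos']
ctrl.gripper_to(0)
ctrl.move_l([p0[0],p0[1],430])
R=rotx(d); A=press-d*50
q1=ctrl.solve_ik([*A,430],R); q2=ctrl.solve_ik([*A,430],rotx(-d)); print(q1,q2)
ctrl.move_ptp([*A,430],R)
im,dd,P=grab('wrist'); save('pics/w1.png',im)
s=sensors.read_state(); print(s['t'],s['eef_pos'],A,s['force'],s['grip_width'])
E
```

```text
[-5.58531072e-01  4.06642959e-03  1.41340793e+00 -4.44089210e-16
  1.72411829e+00  1.23226525e+00] [-5.58531072e-01  4.06642959e-03  1.41340793e+00 -4.44089210e-16
  1.72411829e+00 -1.90932740e+00]
4.0333 [ 477.87259647 -197.96354894  429.84508717] [ 478.14512753 -197.14851885] [ 0.62039797 -0.79286072  0.77010894] 0.3081658738679371
```

View pics/w1.png

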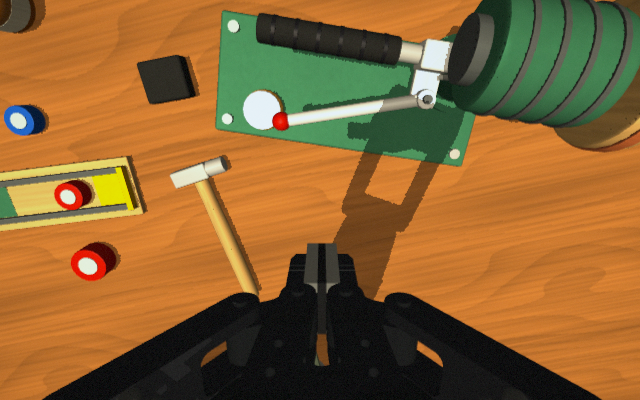

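The wrist view shows the lever from about (425,98) to the ball at (281,121). The closed fingers are at (322,260) in front of it, and nothing is in the way. I'll go down and make a guarded approach.

```bash
python3 - <<'E'
from h import *
print(np.array(optics.camera_params('wrist')['T_tool_cam'])[:3,3])
A=press-d*50
ctrl.move_l([*A,160],vel=120)
f0=sensors.read_state()['force']
B=press-d*8
hit=ctrl.move_l([*B,160],vel=25,threshold=2.)
s=sensors.read_state(); e=s['eef_pos']
print(hit,s['t'],e,'along',(e[:2]-press)@d,(s['force']-f0).round(2))
E
```

```text
[  74.56522658    0.15350607 -117.50120062]
True 7.6917 [ 510.96132109 -204.2705324   159.26926443] along -16.42052607700116 [-1.21  1.19  0.  ]
```

```bash
python3 - <<'E'
from h import *
s=sensors.read_state(); c=s['eef_pos'][:2].copy()
F=lambda s:(np.array(s['force'][:2])@d).round(2)
def rep(k):
    s=sensors.read_state(); print(k,round(s['t'],2),'along',((s['eef_pos'][:2]-c)@d).round(2),'F',F(s))
rep(0)
for k in (10,20,28,32):
    print(ctrl.move_l([*(c+d*k),160],vel=20,threshold=12)); rep(k)
hit=ctrl.move_l([*(c+d*42),160],vel=8,threshold=9); print(hit); rep('stop')
ctrl.hold(.3); rep('h')
im,dd,P=grab('top'); save('pics/t1.png',cv2.resize(im[150:280,330:570],None,fx=3,fy=3))
np.savez('t1.npz',im=im,P=P)
E
```

```text
0 7.69 along 0.0 F -1.72
False
10 8.35 along 9.41 F -3.56
False
20 9.0 along 19.99 F -4.18
False
28 9.55 along 27.88 F -5.0
False
32 9.9 along 31.86 F -4.93
True
stop 10.78 along 34.99 F -5.2
h 11.08 along 34.43 F -4.37
```

```bash
python3 - <<'E'
from h import *
c=np.array([510.96,-204.27])
for k in (34.5,35,35.5,36,36.5,37):
    hit=ctrl.move_l([*(c+d*k),160],vel=6,threshold=15); ctrl.hold(.1)
    s=sensors.read_state(); f=np.array(s['force'][:2])@d
    print(k,hit,round(s['t'],2),((s['eef_pos'][:2]-c)@d).round(2),f.round(2))
    if f<-10 or hit: break
ctrl.hold(1.6)
s=sensors.read_state(); print(s['t'],((s['eef_pos'][:2]-c)@d).round(2),s['force'])
im,dd,P=grab('top'); save('pics/t2.png',cv2.resize(im[150:280,330:570],None,fx=3,fy=3))
E
```

```text
34.5 False 12.02 33.74 -5.39
35 False 12.37 34.26 -5.1
35.5 False 12.72 34.75 -4.54
36 False 13.07 35.24 -4.05
36.5 False 13.42 35.71 -6.5
37 False 13.77 36.22 -6.11
15.3667 36.21 [-4.06044887  2.41532081 -2.82935363]
```

View pics/t2.png

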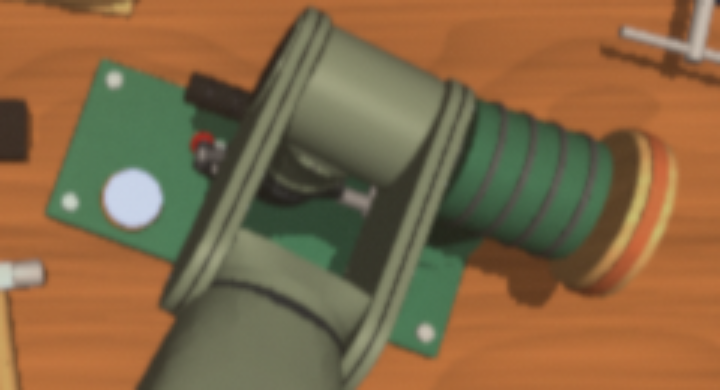

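The arm hides most of the lever in this view. Its ball shows at (200,140), close to the bar. The force still looks like spring only, so I'll creep on until the stop shows clearly.

```bash
python3 - <<'E'
from h import *
c=np.array([510.96,-204.27])
def rd():
    L=[]
    for _ in range(4):
        ctrl.hold(.04); s=sensors.read_state(); L.append(np.array(s['force'][:2])@d)
    return s,np.mean(L)
for k in np.arange(37.5,42.1,.5):
    hit=ctrl.move_l([*(c+d*k),160],vel=6,threshold=15)
    s,f=rd(); print(k,hit,round(s['t'],2),((s['eef_pos'][:2]-c)@d).round(2),f.round(2))
    if f<-11 or hit: break
ctrl.hold(1.5)
s,f=rd(); print(s['t'],((s['eef_pos'][:2]-c)@d).round(2),f)
im,dd,P=grab('wrist'); save('pics/w2.png',im); np.savez('w2.npz',P=P,im=im)
E
```

```text
37.5 False 15.83 36.37 -5.74
38.0 False 16.25 36.5 -7.19
38.5 False 16.67 36.61 -7.96
39.0 False 17.08 36.7 -9.18
39.5 False 17.5 36.81 -10.95
40.0 False 17.92 36.91 -11.78
19.5833 36.9 -11.640516180883395
```

View pics/w2.png

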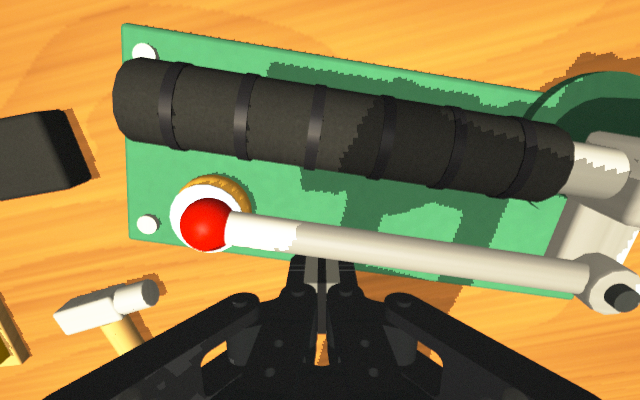

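The lever is on its stop: position stuck at about 36.5 mm while force rose to 11.6 N. It lies parallel to the bar, with the ball at (206,224), and was held for more than 1.5 s. Now I'll ease it out, retreat, and look at the board.

```bash
python3 - <<'E'
from h import *
c=np.array([510.96,-204.27])
for k in (25,10,-6):
    ctrl.move_l([*(c+d*k),160],vel=18)
    s=sensors.read_state(); print(k,round(s['t'],2),((s['eef_pos'][:2]-c)@d).round(2),(s['force'][:2]@d).round(2))
ctrl.move_l([*(c-d*30),160],vel=80)
ctrl.hold(.2)
im,dd,P=grab('wrist'); save('pics/w3.png',im)
# lever angle from depth
Z=P[...,2]; m=(np.abs(P[...,0]-530)<35)&(P[...,1]>-300)&(P[...,1]<-180)&(Z>152)&(Z<160)
q=P[m]; L=cv2.fitLine(q[:,:2].astype(np.float32),cv2.DIST_HUBER,0,.01,.01).ravel(); print('lever',m.sum(),L, 'angle off machine y', np.arctan2(.365,.931)-np.arctan(L[0]/L[1]))
ctrl.move_l([*(c-d*30),330],vel=150)
by=np.array([.098,.995]); bx=np.array([.995,-.098])
# tool x toward -... camera 75mm on tool +x; camera over board
ctrl.move_ptp([*(np.array([495,262])-75*bx),330],rotx(bx)); ctrl.hold(.2)
im,dd,P=grab('wrist'); save('pics/w4.png',im); np.savez('w4.npz',P=P,im=im)
print(sensors.read_state()['t'])
E
```

```text
25 20.62 24.36 -4.8
10 21.6 10.53 -2.93
-6 22.64 -5.76 0.43
lever 11508 [ 7.0312448e-02  9.9752504e-01  5.2689850e+02 -2.4165388e+02] angle off machine y 0.30326502977320396
26.5917
```

View pics/w4.png

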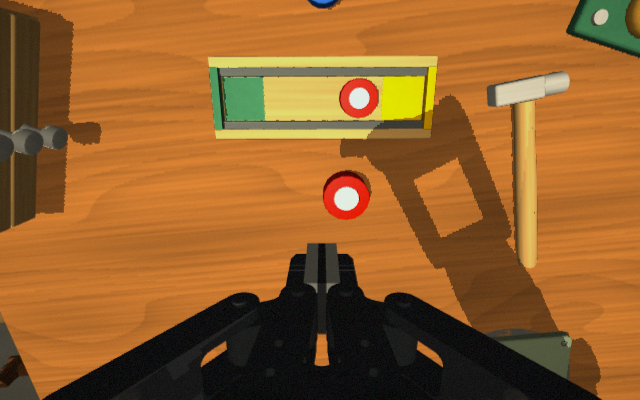

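The lever is fully out: its measured angle from the machine's y axis is 0.303 rad, as at rest. The board's outer corners are near (209,57), (437,57), (433,138) and (217,138), with green at the left. The small red disc is at (359,98).

```bash
python3 - <<'E'
from h import *
z=np.load('w4.npz'); im,P=z['im'],z['P']; v,u=np.mgrid[:400,:640]; Z=P[...,2]
b=(u>195)&(u<450)&(v>45)&(v<150)&(Z>9)&(Z<30)
b=cv2.morphologyEx(b.astype(np.uint8),cv2.MORPH_OPEN,np.ones((5,5)))>0
r=cv2.minAreaRect(P[b][:,:2].astype(np.float32)); print('board',r,cv2.boxPoints(r))
hsv=cv2.cvtColor(im,cv2.COLOR_RGB2HSV); H,S=hsv[...,0],hsv[...,1]
m=(u>335)&(u<385)&(v>75)&(v<121)&(Z>33)&(Z<39); q=P[m]; print('disc',np.median(q[:,2]),cv2.minEnclosingCircle(q[:,:2].astype(np.float32)),m.sum())
by=np.array([.098,.995]);print(ctrl.solve_ik([480,180,150],rotx(by)))
E
```

```text
board ((489.73486328125, 260.0751953125), (280.24005126953125, 100.05091857910156), 84.55294799804688) [[426.63428  125.336624]
 [526.2334   115.8392  ]
 [552.83545  394.81378 ]
 [453.23633  404.3112  ]]
disc 36.07227174069641 ((486.0302734375, 217.4433135986328), 22.818674087524414) 1193
[ 1.89818923e-01  1.91624514e-01  1.79614238e+00 -4.44089210e-16
  1.15382576e+00  2.87994742e-01]
```

```bash
python3 - <<'E'
from h import *
o=np.array([489.73,260.08]); a=np.radians(84.553); by=np.array([np.cos(a),np.sin(a)])
R=rotx(by); W=lambda y,z:[*(o+by*y),z]
def rep(k):
    s=sensors.read_state(); e=s['eef_pos']; r=e[:2]-o; print(k,round(s['t'],2),'y',(r@by).round(2),'x',(r@[by[1],-by[0]]).round(2),'z',e[2].round(2),s['force'].round(1))
ctrl.move_ptp(W(-90,150),R); rep('above')
print(ctrl.move_l(W(-90,43.5),vel=60,threshold=6)); rep('down')
print(ctrl.move_l(W(55,43.5),vel=35,threshold=8)); rep('push')
print(ctrl.move_l(W(72,43.5),vel=10,threshold=6)); rep('end'); ctrl.hold(.3)
im,dd,P=grab('wrist'); save('pics/w5.png',im); rep('look')
E
```

```text
above 28.18 y -89.77 x 0.35 z 150.45 [-0.1  0.1  0.2]
False
down 30.1 y -89.9 x 0.31 z 43.87 [0.1 0.1 0.8]
False
push 34.39 y 54.96 x 0.01 z 43.51 [-0.6 -0.8 -0.3]
True
end 35.71 y 68.24 x -0.38 z 43.0 [ 0.1 -1.2  1.1]
look 36.06 y 67.62 x -0.96 z 42.33 [-0.4 -0.7  0.9]
```

View pics/w5.png

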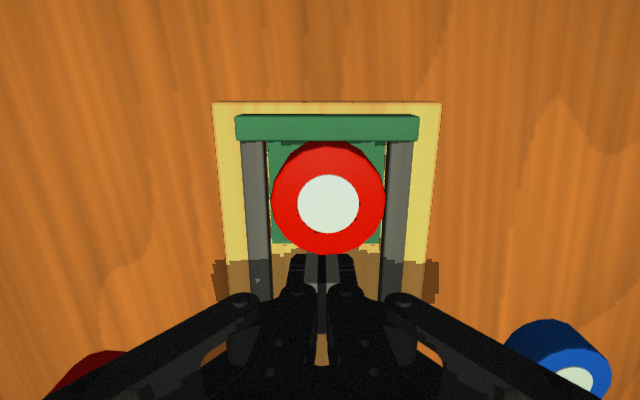

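The disc at (328,200) appears to touch the green block, edge at y≈141, and the contact tripped at the expected place. I'll back off, lift, and verify.

```bash
python3 - <<'E'
from h import *
o=np.array([489.73,260.08]); a=np.radians(84.553); by=np.array([np.cos(a),np.sin(a)])
W=lambda y,z:[*(o+by*y),z]
ctrl.move_l(W(45,43.5),vel=40); ctrl.move_l(W(45,220),vel=120); ctrl.hold(.2)
im,dd,P=grab('wrist'); Z=P[...,2]; r=P[...,:2]-o; y=r@by
m=(Z>33)&(Z<39)&(y>60)&(y<140)&(np.abs(r@[by[1],-by[0]])<40)
c,rad=cv2.minEnclosingCircle(P[m][:,:2].astype(np.float32)); print('disc y',(np.array(c)-o)@by,rad,np.median(P[m][:,2]))
z=np.load('top0.npz'); im,d2,P=grab('top'); save('pics/t3.png',im)
Z=P[...,2]; v,u=np.mgrid[:400,:640]
m=(u>394)&(u<451)&(v>204)&(v<229)&(Z>135)&(Z<170); print('lever',cv2.fitLine(P[m][:,:2].astype(np.float32),cv2.DIST_HUBER,0,.01,.01).ravel(),'before .0720')
print(sensors.read_state()['t'])
E
```

```text
disc y 101.93305152214336 22.921323776245117 36.12596608786242
lever [ 7.1523301e-02  9.9743891e-01  5.2416089e+02 -2.3584787e+02] before .0720
38.6917
```

View pics/t3.png

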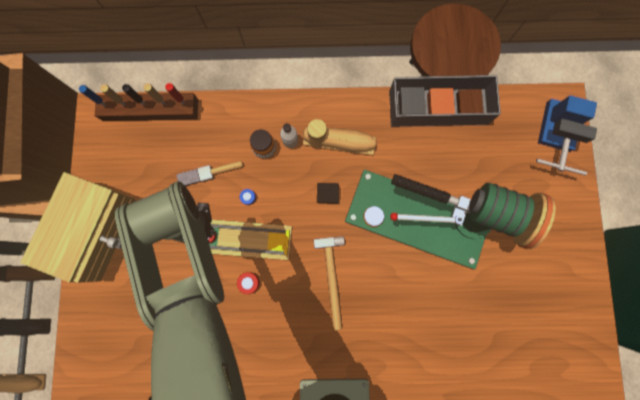

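The lever is back at rest (ball at (394,217)), and every bystander is where it started. The disc is at y = 101.9 mm on the board.

```bash
python3 -c "
from h import *
ctrl.finish_job()"
```

```text
the job is handed in; nothing more can be done
```

The brake check is done and marked, and the job was handed in at about 39 s of the 69 s allowed. `finish_job` reports no verdict, so the results below are from my own measurements.

- **Lever press:** I pressed the lever with the closed fingers until it stopped moving, about 36.5 mm from first contact, with force rising to about 11.6 N. I held it there for more than 1.5 s. An earlier force trip at about 35 mm was not clearly the stop, so I crept on until it was.
- **Lever return:** I eased it out at about 18 mm/s. The last top picture shows it back at its starting angle (direction 0.0715 against 0.0720 before).
- **Disc:** I slid the small red disc along its channel to the green end. Its centre measured 101.9 mm along the board, where 102 mm is touching, and its top was 36.1 mm above the bench, so it lies flat.
- **Everything else:** The other objects look unmoved in the last top picture; I judged that by eye and did not measure it.

No final check failed.

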